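Lock the shear-box carriage with its pin

TASK

Lock the shear box for transport: take the locking pin out of its holder, put it down through the slot in the top of the box, feel gently along the sliding carriage hidden inside until the tip finds the hole, and push the pin fully home so that its collar sits on the box. Press only lightly, because a hard push damages the pin and the carriage, let go of the pin at the end, and leave the flask, the jar and the timer where they are.

Things in the scene. Friction and masses are not known exactly. Their poses are not given: they have to be found in the camera images.
- shear_box: Closed box screwed to the worktop: bare aluminium top block, grey sides, dark base plate of 124 x 230 mm; body 100 mm (x) by 206 mm (y), top face 72 mm above the worktop. Origin: centre of the underside, z up, yaw varies. On top: a steel disc 48 mm across, 4 mm high, at x = +17 mm, and 3 mm screw heads at the corners. While searching, the pin must not press on box or carriage with over 40 N.
- slot_centre (a point): Centre of the mouth of the one straight slot through the top of the box (at x = -22 mm, y = 0 of the box, 72 mm above the worktop); axes as the box, y along the slot. The slot is 13 mm wide, 78 mm long, 40 mm deep, its upper edges chamfered 2 mm.
- slot_floor (a point): Point on the slot's middle line 42 mm straight below its mouth, level with the flat steel carriage inside (30 mm above the worktop). The carriage cannot move sideways; springs let it sink 4 mm: 3 N to start, 13 N at the stop. It has one round through hole, 12 mm across, chamfered 1 mm, on the slot's centre line, from y = -30 to +30 mm of this point: where is unknown, feel for it.
- locking_pin: Loose steel pin, about 120 g, hanging upright by its collar in the holder. Origin: on its axis at the underside of the collar; z up. Below: shank 10 mm across, 56 mm long, the last 3 mm tapering to a flat tip 8 mm across. Above: collar 22 mm across, 4 mm thick; neck 14 mm across up to 10 mm; dark round grip 20 mm across from 10 to 42 mm.
- pin_tip (a point): Centre of the flat lower end of the pin, 56 mm below its origin. With the pin home, the collar lies on the box's top and the tip is 14 mm below the carriage's face; with the tip on the carriage beside the hole, the collar is 14 mm above the top.
- pin_holder: Grey plastic block fixed to the worktop, 50 x 50 mm and 66 mm high, with a foot of 50 mm (x) by 94 mm (y) and a 13 mm hole through its middle in which the pin hangs. Origin: centre of the underside; z up.
- flask: Conical glass flask with a stopper, 67 mm across, 106 mm high, loose bystander. Origin: centre of the underside.
- sample_jar: Sample jar with a screw lid, 45 mm across, 63 mm high, loose bystander. Origin: centre of the underside.
- timer: Flat bench timer, 62 x 66 x 18 mm, loose bystander. Origin: centre of the underside.

How it is judged (in metres and radians):
On the way, in this order (a step that is already met when the one before it is completed fails the run):
1. the pin is out of its holder, its tip above the holder's top (z of pin_tip in the frame of pin_holder above 0.07 m), for 0.1 s.
2. the pin tip is inside the slot, more than 15 mm below the top of the box (z of pin_tip in the frame of shear_box below 0.057 m and x of pin_tip in the frame of slot_centre between -0.008 and 0.008 m and y of pin_tip in the frame of slot_centre between -0.04 and 0.04 m), for 0.1 s.
At the end, for the whole second after the job is handed in: The pin stands upright (within 0.08 rad) and still in the hole of the carriage, through the slot (tip within 6 mm of the slot's centre line and 40 mm of its middle), with the collar on the top of the box (within 3 mm), released (z of locking_pin in the frame of slot_centre between -0.003 and 0.003 m and x of pin_tip in the frame of slot_centre between -0.006 and 0.006 m and y of pin_tip in the frame of slot_centre between -0.04 and 0.04 m and angle between locking_pin's own z axis and vertical below 0.08 rad and linear speed of locking_pin below 0.01 m/s); the robot touches nothing.
It fails at once if before its collar is down (more than 2 mm above the top of the box) the pin is pushed against the box or the carriage in it with more than 40 N (contact force between locking_pin and shear_box above 40 N and z of locking_pin in the frame of slot_centre above 0.002 m).
It fails at once if flask, jar or timer moved by more than 20 mm (distance of any of flask, sample_jar, timer from where it was at the start of the episode above 0.02 m).
It also fails if it takes over 58 s, if anything falls off the work surface, if the arm or the gripper's body presses on something with over 40 N, if the wrist force passes 120 N, or if a joint passes its speed limit or range.

ROBOT

A 6-joint arm with a two-finger parallel gripper is mounted at the origin on a cart in front of the work surface, level with it; the furniture and walls round the work are solid. World frame = base frame: x ahead of the robot, y to its left, z up, the work surface at z = 0. Lengths are in mm, angles in degrees, forces in N, time in s.
With the tool pointing down it reaches from about 375 to 975 mm from the base axis. Payload 3.8 kg.
Tool frame: the origin (TCP) lies at the very end of the fingers, on their centre line; the grasp point (between the pads) lies 19 mm behind it; z points along the fingers, y is the direction in which the jaws open and shut (so a half turn about z gives the same grasp; the last joint's range is limited). The gripper opens to 88 mm and grips with 3 to 60 N. Pads are 18 mm wide; open, the fingers measure 123 mm over their backs; the gripper's body (75 mm by 187 mm) begins 45 mm behind the grasp point.
Start: joints at [75.063, 15.12, 91.902, -0, 72.978, -2.114], TCP at [149.805, 658.161, 238.706] pointing down, gripper open.
Joint ranges: [-150.88, 150.88], [-54.13, 125.18], [17.81, 147.31], [-75.09, 255.09], [0, 152.58], [-146.25, 146.25]. Speed limits (degrees/s): [147.25, 147.25, 180, 180, 180, 180].

INTERFACE

Orientations are given as a 3x3 rotation matrix whose columns are the frame's x, y, z axes.
In Python, from plant import ctrl gives the robot as it stands.
- The arm moves only by the shell command python3 -m inch 'ROWS' [FORCE]. ROWS is JSON, a list of rows, each an object with "gripper": the closure in counts, from 0 (fully open) to 255 (shut); "xyz": the shift along the world's x, y, z in mm, a list of three; "roll": the turn about the world's z in degrees. In form: [{"gripper": gripper, "xyz": [x, y, z], "roll": roll}, ...]. A call has 1 to 12 rows; each row shifts and turns the pose as measured when the row begins; what a row does not reach is not made up. A row lasts 1/10 s, in which the tool goes at most 50 mm and 8.59 degrees, less where a joint would pass 70% of its speed; a pose out of reach is approached as far as the arm can. A call is refused whole if a number of a shift passes 50 or a number of a turn 8.59, either way. A call with a gripper value outside its range is refused whole. The fingers move at their own pace and stop on an object; FORCE is the grip in N (left out, the last holds). Time passes only in rows, so rows that do not move let the fingers close. It gives the time, the measured TCP pose, the force and the opening at its end, in the units of the state.
- ctrl.state(): the state, without advancing time (a new reading comes with each control period).
- ctrl.get_image(name): name is "scene" or "top" or "wrist"; returns the picture (400x640x3 uint8, red, green, blue); there is no depth.
- ctrl.get_calibration(name): a dict with "fov_y" (degrees; the focal length in pixels is half the picture's height over the tangent of half this angle, whatever the lens; pixels are square), "cx", "cy" (the principal point, pixels), "D" ([k1, k2, p1, p2, k3] as OpenCV has them; the pictures are not rectified), "rvec" (rotation vector, rad) and "tvec" (3), from world to camera coordinates, as OpenCV has them. Camera axes: x right, y down, z forward; pixel columns grow to the right and rows downward; lengths in mm; the calibration is good to about 2 mm. A picture is of the moment at which its call begins: read the wrist's pose just before it. get_calibration takes no time and is no camera call; for the wrist camera it gives the pose at the moment of the call.
- ctrl.sign_off(): hands the job in, once; it reports no verdict.
Trained networks look in the newest picture that a camera, given by its name, has taken for a name from the list of things; names that differ only in an ending like _2 or _b are one class to them, and where a whole thing is asked for, a point or a joint stands for the part that bears it (a point fixed in the world has none). Each returns a list of dicts, best first, with "score" (0 to 1); they miss things now and then, are a little off and sometimes report something else, mostly with a low value. They report only what shows in the picture. A call takes as long as a camera call.
- ctrl.spot_in(name, camera): "location" ([x, y, z] in mm, in world coordinates, good to about 4 mm: the middle of the surface that is visible of it).
- ctrl.place_of(name, camera): "location" ([x, y, z] in mm, in world coordinates, good to about 4 mm: a listed point, or the origin of a listed thing).
The state is a dict: "time_s": time; "qpos": joint angles; "joint_vel": joint speeds; "joint_torque": joint torques, N m; "ee_pos": TCP position; "tool_rot": TCP orientation; "wrist_force": force on the tool from outside, world axes, zero at the start; "moment": the same for the moment, N m; "opening": finger opening in mm.
Only numpy, scipy, OpenCV 4.12 (cv2) and the standard library are available. Lean on these libraries where they do the work, as an engineer would, in place of code of your own. Each camera call takes 0.05 s, during which the arm holds its last target. There are 200 camera calls.

## Working session

There is one attempt and no reset: what is moved stays moved. The work goes in short steps, Python scripts to look and compute and a shell command to move; the robot and the scene stay as the last step left them, time stands still between calls to the robot, and variables do not carry over. Pictures are saved under pics/ and viewed, about 8 in all and at most 12, crops included, and the job is handed in when it is done.

```bash
ls; mkdir -p pics; python3 - <<'E'
from plant import ctrl
import cv2,numpy as np
s=ctrl.state();print(s['time_s'],s['ee_pos'],s['tool_rot'],s['wrist_force'],s['opening'])
ims=[]
for c in ['scene','top']:
    im=ctrl.get_image(c);ims.append(im)
    for n in ['pin_holder','locking_pin','shear_box','slot_centre','flask','sample_jar','timer']:
        r=ctrl.place_of(n,c);print(c,n,[(np.round(d['location']).tolist(),round(d['score'],2)) for d in r[:2]])
    cv2.imwrite(f'pics/{c}0.png',im[:,:,::-1])
    k=ctrl.get_calibration(c);print(k)
E
```

```text
pics
0.0 [149.6478548  657.48460964 237.44912721] [[-9.75054555e-01  2.21964696e-01 -5.36484902e-04]
 [ 2.21965336e-01  9.75052325e-01 -2.08638130e-03]
 [ 5.99978604e-05 -2.15341665e-03 -9.99997680e-01]] [ 0.53509909 -0.14499787  0.18212703] 87.88627901911198
scene pin_holder [([475.0, 210.0, 1.0], 0.79)]
scene locking_pin [([476.0, 208.0, 66.0], 0.49)]
scene shear_box [([528.0, -168.0, -1.0], 0.63)]
scene slot_centre [([509.0, -163.0, 73.0], 0.83)]
scene flask [([682.0, 157.0, -1.0], 0.63)]
scene sample_jar [([684.0, 38.0, -2.0], 0.92), ([475.0, 209.0, 66.0], 0.35)]
scene timer [([424.0, 46.0, 1.0], 0.9)]
{'fov_y': 54.24663358495961, 'cx': 313.68827935333906, 'cy': 198.84436171005248, 'D': array([0.00435259, 0.        , 0.        , 0.        , 0.        ]), 'rvec': array([ 1.18709377, -2.28730217,  0.97457206]), 'tvec': array([329.01047997, 375.44801187, 624.12110984])}
top pin_holder [([472.0, 208.0, 0.0], 0.85)]
top locking_pin [([477.0, 208.0, 66.0], 0.66)]
top shear_box [([526.0, -170.0, 2.0], 0.63)]
top slot_centre [([505.0, -163.0, 74.0], 0.69)]
top flask [([683.0, 154.0, -4.0], 0.92)]
top sample_jar [([683.0, 35.0, -1.0], 0.8), ([474.0, 209.0, 65.0], 0.54)]
top timer [([426.0, 48.0, 1.0], 0.84)]
{'fov_y': 53.43836815517472, 'cx': 315.11127615427, 'cy': 197.53799453106615, 'D': array([0.00324421, 0.        , 0.        , 0.        , 0.        ]), 'rvec': array([ 2.13493839, -2.15304991,  0.18772532]), 'tvec': array([-13.34251159, 562.98435143, 840.12289279])}
```

View pics/scene0.png

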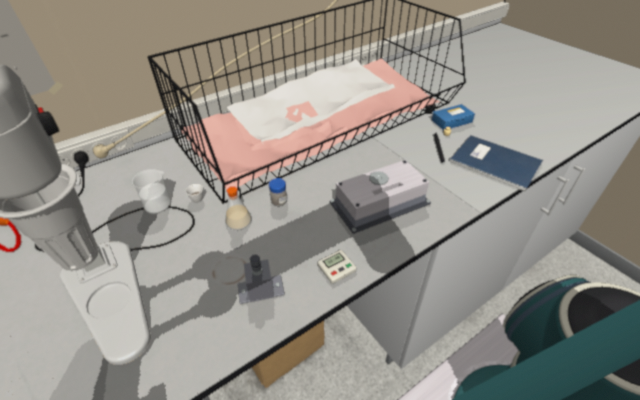

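View pics/top0.png

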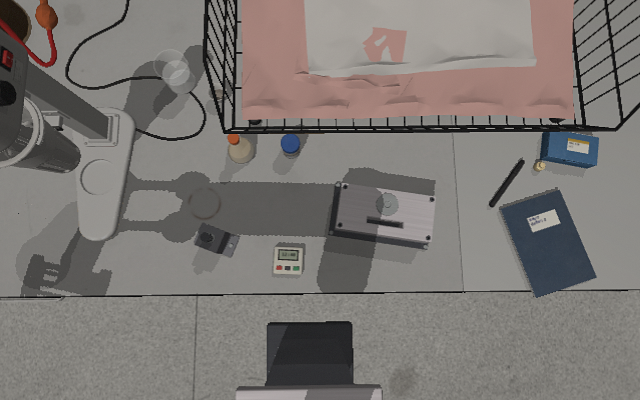

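The pictures show the holder with the pin at top (213,238) and the box at (385,212), slot at (385,222) running at about -7° yaw. The stand at the left (100,170) has to be avoided, so I go in front of it.

```bash
python3 -m inch '[{"gripper":0,"xyz":[17,-43,0],"roll":1},{"gripper":0,"xyz":[17,-43,0],"roll":1},{"gripper":0,"xyz":[17,-43,0],"roll":1},{"gripper":0,"xyz":[17,-43,0],"roll":1},{"gripper":0,"xyz":[17,-43,0],"roll":1},{"gripper":0,"xyz":[17,-43,0],"roll":0},{"gripper":0,"xyz":[32,-28,0],"roll":0},{"gripper":0,"xyz":[32,-28,0],"roll":0},{"gripper":0,"xyz":[32,-28,0],"roll":0},{"gripper":0,"xyz":[32,-28,0],"roll":0}]'
```

```text
time_s: 1.8
ee_pos: [381.4, 278.0, 238.8]
tool_rot: [[-0.993, 0.122, 0.004], [0.122, 0.993, 0.005], [-0.003, 0.005, -1.0]]
wrist_force: [1.1, 0.2, -0.8]
opening: 87.9
```

```bash
python3 -m inch '[{"gripper":0,"xyz":[35,-25,0],"roll":0},{"gripper":0,"xyz":[35,-25,0],"roll":0},{"gripper":0,"xyz":[22,-18,-10],"roll":0},{"gripper":0,"xyz":[0,0,0],"roll":0},{"gripper":0,"xyz":[0,0,0],"roll":0}]'
cat > h.py <<'E'
from plant import ctrl
import cv2,numpy as np
def cal(c):
    k=ctrl.get_calibration(c);f=200/np.tan(np.radians(k['fov_y']/2))
    return np.array([[f,0,k['cx']],[0,f,k['cy']],[0,0,1]]),np.array(k['D']),np.array(k['rvec'],float),np.array(k['tvec'],float)
def proj(c,p):
    K,D,r,t=c;return cv2.projectPoints(np.float64(p).reshape(-1,3),r,t,K,D)[0].reshape(-1,2)
def back(c,uv,z):
    K,D,r,t=c;n=cv2.undistortPoints(np.float64(uv).reshape(-1,1,2),K,D).reshape(-1,2)
    R=cv2.Rodrigues(r)[0];o=-R.T@t;d=np.c_[n,np.ones(len(n))]@R
    return o+d*((z-o[2])/d[:,2])[:,None]
def shot(c,name):
    k=cal(c);im=ctrl.get_image(c);cv2.imwrite(f'pics/{name}.png',im[:,:,::-1]);return k,im
E
python3 - <<'E'
from h import *
k,im=shot('wrist','w1');s=ctrl.state();print(s['ee_pos'])
for n in ['locking_pin','pin_holder']:print(n,[(np.round(d['location'],1).tolist(),round(d['score'],2)) for d in ctrl.place_of(n,'wrist')])
print(proj(k,[[476,208,66+42],[476,208,66]]),np.array(s['ee_pos']), -cv2.Rodrigues(k[2])[0].T@k[3])
E
```

```text
time_s: 2.3
ee_pos: [480.5, 202.7, 230.7]
tool_rot: [[-0.992, 0.129, 0.009], [0.13, 0.992, 0.006], [-0.008, 0.007, -1.0]]
wrist_force: [-0.8, 0.1, -0.5]
opening: 87.9
[480.18111101 202.92493802 230.56453578]
locking_pin [([479.5, 209.8, 67.0], 0.59)]
pin_holder [([478.3, 207.0, -1.6], 0.75)]
[[328.82862957 184.96749846]
 [328.08542706 174.2145981 ]] [480.18111101 202.92493802 230.56453578] [403.59044599 212.27434514 376.64813504]
```

View pics/w1.png

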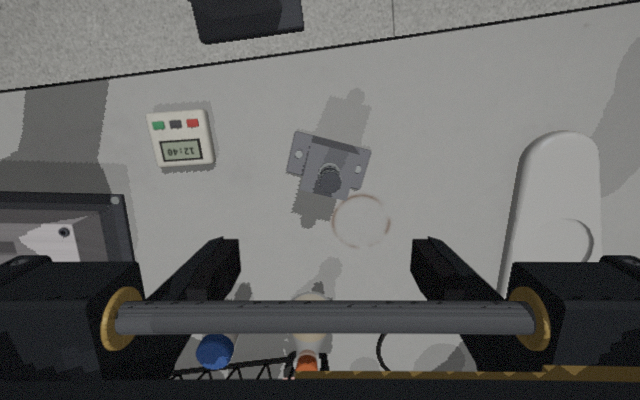

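The pin grip is at about (329,181) in the wrist picture, right where (476,208) predicts. One crop to pin it down.

```bash
python3 - <<'E'
from h import *
im=cv2.imread('pics/w1.png')[120:240,270:390]
im=cv2.convertScaleAbs(im,alpha=1.8)
k=cal('wrist')
big=cv2.resize(im,None,fx=5,fy=5,interpolation=cv2.INTER_CUBIC)
th=np.linspace(0,2*np.pi,60)
for z,r,col in[(108,10,(0,0,255)),(66,11,(0,255,0))]:
    p=proj(k,np.c_[477+r*np.cos(th),208+r*np.sin(th),0*th+z])
    cv2.polylines(big,[np.int32(((p-[270,120])+.5)*5)],True,col,1)
cv2.imwrite('pics/w1c.png',big)
print(back(k,[[329,180]],108),back(k,[[330,180]],108),back(k,[[329,181]],108))
E
```

```text
[[470.60502921 209.68726004 108.        ]] [[470.7180357  210.56446036 108.        ]] [[471.50968581 209.57572112 108.        ]]
```

View pics/w1c.png

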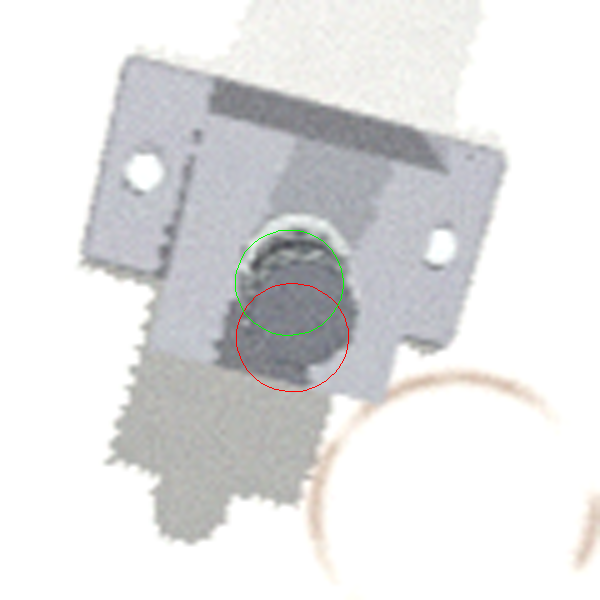

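```bash
python3 -m inch '[{"gripper":0,"xyz":[-7,7,-20],"roll":0},{"gripper":0,"xyz":[0,0,-40],"roll":0},{"gripper":0,"xyz":[0,0,-40],"roll":0},{"gripper":0,"xyz":[0,0,-30],"roll":0},{"gripper":0,"xyz":[0,0,-10],"roll":0},{"gripper":0,"xyz":[0,0,0],"roll":0},{"gripper":0,"xyz":[0,0,0],"roll":0}]' 5
python3 - <<'E'
from h import *
k,im=shot('wrist','w2');print(ctrl.state()['ee_pos'])
p=proj(k,[[473,210,108]])[0];print(p)
x,y=(p-[100,75]).astype(int)
x=max(x,0);y=max(y,0)
cv2.imwrite('pics/w2c.png',cv2.resize(im[y:y+150,x:x+200,::-1],None,fx=4,fy=4)); print(x,y)
E
```

```text
time_s: 3.15
ee_pos: [469.3, 219.3, 93.4]
tool_rot: [[-0.993, 0.114, 0.019], [0.114, 0.993, 0.012], [-0.017, 0.014, -1.0]]
wrist_force: [0.9, 0.5, 0.3]
opening: 88.0
[469.70909663 219.33535294  93.80569464]
[306.07801019 279.93868137]
206 204
```

View pics/w2c.png

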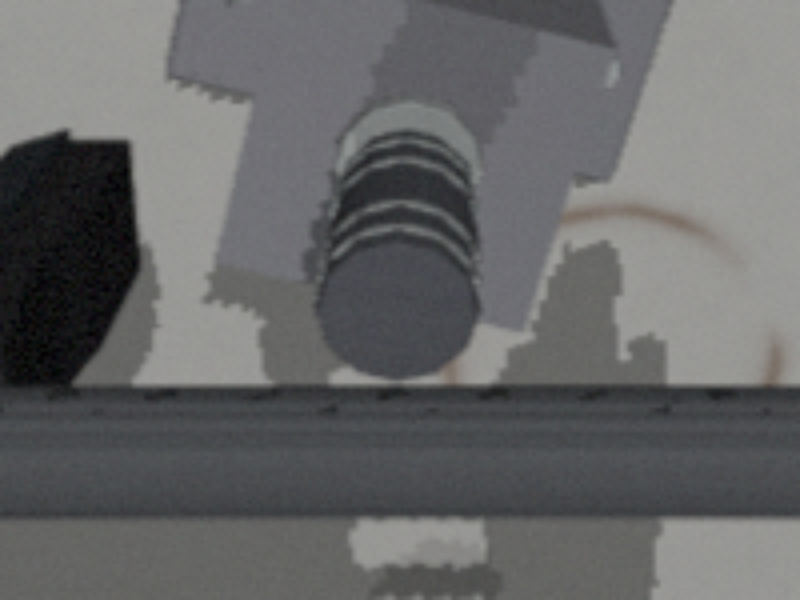

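Grip top at about (305.5,281), where (473,210,108) projects to (306,280): the pin is at (473,210). The tool drifted in y, so I correct and go down.

```bash
python3 -m inch '[{"gripper":0,"xyz":[3,-9,0],"roll":0},{"gripper":0,"xyz":[0,0,-8],"roll":0},{"gripper":0,"xyz":[0,0,-7],"roll":0},{"gripper":0,"xyz":[0,0,0],"roll":0}]' 5
```

```text
time_s: 3.6
ee_pos: [476.9, 210.8, 82.9]
tool_rot: [[-0.993, 0.115, 0.029], [0.115, 0.993, 0.016], [-0.027, 0.019, -0.999]]
wrist_force: [-0.9, 0.6, -0.8]
opening: 88.6
```

```bash
python3 -m inch '[{"gripper":0,"xyz":[-4,0,-4],"roll":0}]' 10;python3 -m inch '[{"gripper":255,"xyz":[0,0,0],"roll":0},{"gripper":255,"xyz":[0,0,0],"roll":0},{"gripper":255,"xyz":[0,0,0],"roll":0}]' 10
```

```text
time_s: 3.7
ee_pos: [473.8, 210.9, 79.4]
tool_rot: [[-0.993, 0.115, 0.03], [0.116, 0.993, 0.017], [-0.028, 0.02, -0.999]]
wrist_force: [-0.3, -0.5, 0.3]
opening: 88.2
time_s: 4.0
ee_pos: [472.3, 210.6, 78.2]
tool_rot: [[-0.993, 0.115, 0.028], [0.116, 0.993, 0.016], [-0.026, 0.019, -0.999]]
wrist_force: [0.0, -0.3, 0.6]
opening: 66.4
```

```bash
python3 -m inch '[{"gripper":255,"xyz":[0,0,0],"roll":0},{"gripper":255,"xyz":[0,0,0],"roll":0},{"gripper":255,"xyz":[0,0,0],"roll":0},{"gripper":255,"xyz":[0,0,0],"roll":0},{"gripper":255,"xyz":[0,0,0],"roll":0},{"gripper":255,"xyz":[0,0,0],"roll":0},{"gripper":255,"xyz":[0,0,0],"roll":0}]' 10
```

```text
time_s: 4.7
ee_pos: [472.6, 210.8, 78.6]
tool_rot: [[-0.993, 0.115, 0.029], [0.115, 0.993, 0.016], [-0.027, 0.019, -0.999]]
wrist_force: [-0.7, 0.0, -0.4]
opening: 20.1
```

```bash
python3 -m inch '[{"gripper":255,"xyz":[0,0,0],"roll":0},{"gripper":255,"xyz":[0,0,0],"roll":0},{"gripper":255,"xyz":[0,0,10],"roll":0},{"gripper":255,"xyz":[0,0,15],"roll":0}]' 30;python3 -m inch '[{"gripper":255,"xyz":[0,0,20],"roll":0},{"gripper":255,"xyz":[0,0,20],"roll":0},{"gripper":255,"xyz":[0,0,20],"roll":0},{"gripper":255,"xyz":[0,0,20],"roll":0},{"gripper":255,"xyz":[0,0,0],"roll":0}]' 30
```

```text
time_s: 5.1
ee_pos: [470.4, 209.8, 102.0]
tool_rot: [[-0.993, 0.115, 0.023], [0.115, 0.993, 0.014], [-0.022, 0.016, -1.0]]
wrist_force: [0.7, -0.9, -1.3]
opening: 19.1
time_s: 5.6
ee_pos: [471.2, 209.9, 188.7]
tool_rot: [[-0.993, 0.115, 0.027], [0.115, 0.993, 0.015], [-0.025, 0.018, -1.0]]
wrist_force: [1.2, 0.1, -0.9]
opening: 19.3
```

```bash
python3 -m inch '[{"gripper":255,"xyz":[4,-25,2],"roll":0},{"gripper":255,"xyz":[4,-40,0],"roll":0},{"gripper":255,"xyz":[4,-40,0],"roll":0},{"gripper":255,"xyz":[4,-40,0],"roll":0},{"gripper":255,"xyz":[4,-40,0],"roll":0},{"gripper":255,"xyz":[4,-40,0],"roll":0},{"gripper":255,"xyz":[3,-40,0],"roll":0},{"gripper":255,"xyz":[3,-40,0],"roll":0},{"gripper":255,"xyz":[2,-30,0],"roll":0},{"gripper":255,"xyz":[0,-15,0],"roll":0},{"gripper":255,"xyz":[0,0,0],"roll":0},{"gripper":255,"xyz":[0,0,0],"roll":0}]' 30
python3 - <<'E'
from h import *
k,im=shot('wrist','w3')
s=ctrl.state();print(s['ee_pos'],s['wrist_force'])
for n in ['slot_centre','shear_box','pin_tip','locking_pin']:print(n,[(np.round(d['location'],1).tolist(),round(d['score'],2)) for d in ctrl.place_of(n,'wrist')])
E
```

```text
time_s: 6.8
ee_pos: [496.3, -151.7, 181.8]
tool_rot: [[-0.993, 0.112, 0.018], [0.113, 0.993, 0.019], [-0.016, 0.021, -1.0]]
wrist_force: [-0.3, -0.4, -1.4]
opening: 18.9
[ 496.20704291 -151.36458486  181.75180549] [-0.58912994  0.42219657 -2.0595023 ]
slot_centre [([503.8, -166.6, 72.1], 0.71)]
shear_box [([525.9, -170.9, 3.6], 0.75)]
pin_tip [([499.3, -150.8, 110.3], 0.68)]
locking_pin [([498.4, -149.2, 170.7], 0.63)]
```

View pics/w3.png

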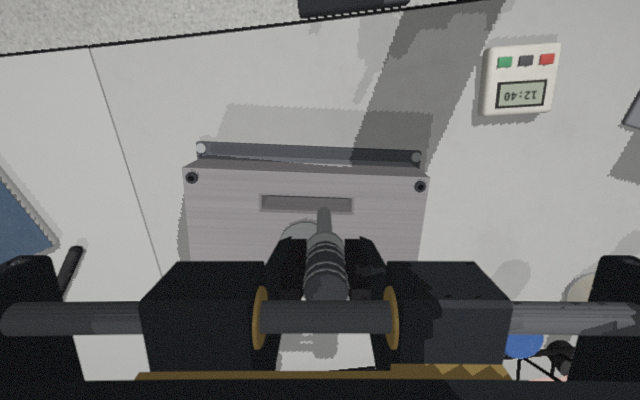

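Slot shows from about (261,202) to (353,205), screws at (192,177) and (420,186), pin tip near (323,209). A crop gets these finer.

```bash
python3 - <<'E'
from h import *
im=cv2.imread('pics/w3.png')
c=cv2.convertScaleAbs(cv2.resize(im[165:265,240:380],None,fx=5.5,fy=5.5,interpolation=cv2.INTER_CUBIC),alpha=1.6);cv2.imwrite('pics/w3c.png',c)
k=cal('wrist')
print(back(k,[[192,177],[420,186]],75)); print(back(k,[[261,203],[353,206],[307,204.5]],72))
E
```

```text
[[ 469.78923555 -255.31930508   75.        ]
 [ 499.10132913  -67.96355563   75.        ]]
[[ 499.55788789 -203.92179526   72.        ]
 [ 511.47810098 -125.37662535   72.        ]
 [ 505.49093549 -164.84746104   72.        ]]
```

View pics/w3c.png

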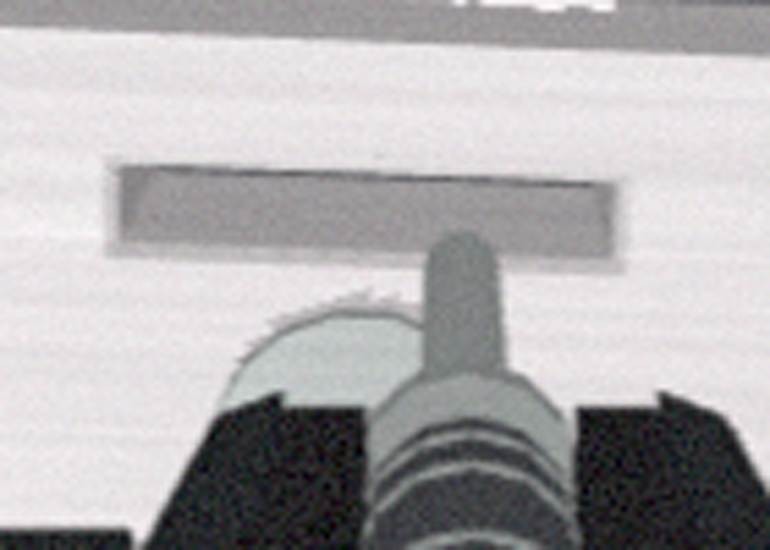

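```bash
python3 - <<'E'
from h import *
k=cal('wrist');f=lambda x,y:(240+(x+.5)/5.5-.5,165+(y+.5)/5.5-.5)
sc=back(k,[f(366,215)],72)[0];tip=back(k,[f(463,257)],113.5)[0]
a=back(k,[f(110,157),f(627,180),f(107,252),f(625,272)],72)
d=a[1]-a[0]+a[3]-a[2];u=d/np.linalg.norm(d)
print('slot',sc,a.mean(0),'u',u,np.linalg.norm(d)/2,'width',np.linalg.norm((a[0]+a[1]-a[2]-a[3])[:2])/2)
s=ctrl.state();print('tip',tip,'tcp',s['ee_pos'])
e=sc-tip;n=np.array([u[1],-u[0],0]);print('to go',e[:2],'across',e@n,'along',e@u)
th=np.linspace(0,6.28,40)
E
```

```text
slot [ 504.6625278  -165.49290151   72.        ] [ 504.82707806 -165.08866853   72.        ] u [ 1.59270603e-01  9.87234964e-01 -1.75008143e-16] 81.20110552765138 width 15.5357222628753
tip [ 497.99519635 -150.05600335  113.5       ] tcp [ 496.96838618 -150.84186164  182.67034964]
to go [  6.66733145 -15.43689816] across 9.040866807596753 along -14.17793570503357
```

```bash
python3 -m inch '[{"gripper":255,"xyz":[6,7,0],"roll":-1.3},{"gripper":255,"xyz":[6,7,-10],"roll":-1.3},{"gripper":255,"xyz":[0,0,-10],"roll":0},{"gripper":255,"xyz":[0,0,-8],"roll":0},{"gripper":255,"xyz":[0,0,0],"roll":0},{"gripper":255,"xyz":[0,0,0],"roll":0}]' 30
python3 - <<'E'
from h import *
k,im=shot('wrist','w4')
print(ctrl.state()['ee_pos'],ctrl.state()['wrist_force'])
p=proj(k,[[508,-135,75]])[0].astype(int);print(p)
x,y=p-[75,45];c=im[y:y+100,x:x+150,::-1]
cv2.imwrite('pics/w4c.png',cv2.convertScaleAbs(cv2.resize(c,None,fx=5,fy=5,interpolation=cv2.INTER_CUBIC),alpha=1.6));print(x,y)
E
```

```text
time_s: 7.65
ee_pos: [509.3, -133.3, 154.0]
tool_rot: [[-0.989, 0.149, 0.021], [0.149, 0.989, 0.017], [-0.018, 0.02, -1.0]]
wrist_force: [0.4, -0.2, -0.8]
opening: 19.2
[ 509.17592729 -133.29205206  153.89226455] [ 0.43742826 -0.14629311 -2.34780745]
[320 204]
245 159
```

View pics/w4c.png

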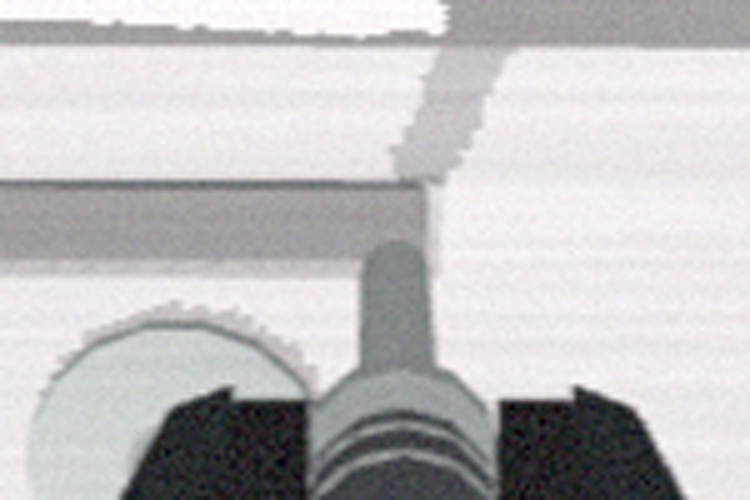

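```bash
python3 - <<'E'
from h import *
k=cal('wrist');f=lambda x,y:(245+(x+.5)/5-.5,159+(y+.5)/5-.5)
u=np.array([.157,.9876,0]);n=np.array([u[1],-u[0],0])
end=back(k,[f(438,225)],72)[0];tip=back(k,[f(396,265)],85.5)[0]
a=back(k,[f(100,178),f(420,182),f(100,272),f(420,275)],72)
print('end',end,'centre',end-41*u,'tip',tip,'tcp',ctrl.state()['ee_pos']);print('across',(a-tip)@n,'end rel',(end-tip)@u, 'slot dir',a[1]-a[0],a[3]-a[2])
E
```

```text
end [ 509.81659323 -125.83120596   72.        ] centre [ 503.37959323 -166.32280596   72.        ] tip [ 510.2635357  -132.62966693   85.5       ] tcp [ 509.17592729 -133.29205206  153.89226455]
across [-8.94716019 -8.4272111   6.25240609  6.70360954] end rel 6.6439900858539795 slot dir [ 8.12275226 47.78395575  0.        ] [ 8.20412131 48.73367359  0.        ]
```

```bash
python3 -m inch '[{"gripper":255,"xyz":[-1.8,-4.5,0],"roll":0},{"gripper":255,"xyz":[0,0,-5],"roll":0},{"gripper":255,"xyz":[0,0,0],"roll":0}]' 30;  python3 -m inch '[{"gripper":255,"xyz":[0,0,-4],"roll":0},{"gripper":255,"xyz":[0,0,-4],"roll":0},{"gripper":255,"xyz":[0,0,0],"roll":0}]' 30
```

```text
time_s: 8.0
ee_pos: [507.5, -138.9, 149.5]
tool_rot: [[-0.988, 0.15, 0.022], [0.15, 0.989, 0.016], [-0.02, 0.019, -1.0]]
wrist_force: [0.3, -0.5, -1.2]
opening: 19.2
time_s: 8.3
ee_pos: [507.7, -139.4, 141.1]
tool_rot: [[-0.988, 0.15, 0.023], [0.151, 0.988, 0.016], [-0.02, 0.019, -1.0]]
wrist_force: [0.2, 0.5, -1.8]
opening: 19.5
```

```bash
python3 -m inch '[{"gripper":255,"xyz":[-0.5,0,-3],"roll":0},{"gripper":255,"xyz":[0,0,-3],"roll":0}]' 30;  python3 -m inch '[{"gripper":255,"xyz":[0,0,-3],"roll":0},{"gripper":255,"xyz":[0,0,-3],"roll":0},{"gripper":255,"xyz":[0,0,0],"roll":0}]' 30
```

```text
time_s: 8.5
ee_pos: [507.4, -139.4, 134.9]
tool_rot: [[-0.988, 0.15, 0.023], [0.151, 0.988, 0.016], [-0.021, 0.019, -1.0]]
wrist_force: [0.7, -0.1, -0.9]
opening: 19.3
time_s: 8.8
ee_pos: [507.0, -139.2, 127.7]
tool_rot: [[-0.988, 0.15, 0.022], [0.151, 0.988, 0.016], [-0.02, 0.019, -1.0]]
wrist_force: [-0.4, 0.1, -1.3]
opening: 19.3
```

```bash
python3 -m inch '[{"gripper":255,"xyz":[0,0,-4],"roll":0},{"gripper":255,"xyz":[0,0,-4],"roll":0},{"gripper":255,"xyz":[0,0,-4],"roll":0},{"gripper":255,"xyz":[0,0,0],"roll":0}]' 30;  python3 -m inch '[{"gripper":255,"xyz":[0,0,-4],"roll":0},{"gripper":255,"xyz":[0,0,-4],"roll":0},{"gripper":255,"xyz":[0,0,-2],"roll":0},{"gripper":255,"xyz":[0,0,0],"roll":0}]' 30
```

```text
time_s: 9.2
ee_pos: [507.0, -139.1, 114.6]
tool_rot: [[-0.988, 0.15, 0.022], [0.151, 0.988, 0.016], [-0.02, 0.019, -1.0]]
wrist_force: [0.3, -0.2, -1.1]
opening: 18.9
time_s: 9.6
ee_pos: [507.0, -139.1, 103.6]
tool_rot: [[-0.988, 0.15, 0.022], [0.151, 0.988, 0.016], [-0.02, 0.019, -1.0]]
wrist_force: [-0.2, 0.2, -1.1]
opening: 19.2
```

Free so far. Now feel for the carriage in 1.5 mm steps.

```bash
for i in 1 2; do :; done; python3 -m inch '[{"gripper":255,"xyz":[0,0,-2],"roll":0},{"gripper":255,"xyz":[0,0,-1.5],"roll":0},{"gripper":255,"xyz":[0,0,0],"roll":0}]' 30; python3 -m inch '[{"gripper":255,"xyz":[0,0,-1.5],"roll":0},{"gripper":255,"xyz":[0,0,0],"roll":0}]' 30
```

```text
time_s: 9.9
ee_pos: [507.2, -139.2, 100.0]
tool_rot: [[-0.988, 0.15, 0.023], [0.151, 0.988, 0.016], [-0.02, 0.019, -1.0]]
wrist_force: [-0.5, 0.1, -2.0]
opening: 19.2
time_s: 10.1
ee_pos: [507.6, -139.3, 98.8]
tool_rot: [[-0.988, 0.15, 0.023], [0.151, 0.988, 0.016], [-0.021, 0.019, -1.0]]
wrist_force: [0.4, -0.3, -0.9]
opening: 19.2
```

```bash
python3 -m inch '[{"gripper":255,"xyz":[0,0,-1],"roll":0},{"gripper":255,"xyz":[0,0,0],"roll":0}]' 30
```

```text
time_s: 10.3
ee_pos: [508.3, -139.5, 98.7]
tool_rot: [[-0.988, 0.15, 0.025], [0.151, 0.988, 0.015], [-0.022, 0.019, -1.0]]
wrist_force: [1.1, 0.3, -0.4]
opening: 19.2
```

```bash
python3 -m inch '[{"gripper":255,"xyz":[-0.5,0,-1.5],"roll":0},{"gripper":255,"xyz":[0,0,0],"roll":0}]' 30; python3 -m inch '[{"gripper":255,"xyz":[-0.5,0,-1.5],"roll":0},{"gripper":255,"xyz":[0,0,0],"roll":0}]' 30
```

```text
time_s: 10.5
ee_pos: [508.6, -139.6, 98.1]
tool_rot: [[-0.988, 0.15, 0.027], [0.151, 0.988, 0.015], [-0.024, 0.019, -1.0]]
wrist_force: [-2.0, 1.0, 1.5]
opening: 19.0
time_s: 10.7
ee_pos: [508.6, -139.7, 97.5]
tool_rot: [[-0.988, 0.15, 0.028], [0.151, 0.988, 0.015], [-0.025, 0.019, -1.0]]
wrist_force: [-1.0, 0.9, 3.5]
opening: 18.9
```

```bash
python3 -m inch '[{"gripper":255,"xyz":[-1,0,-1.2],"roll":0},{"gripper":255,"xyz":[-0.2,1.5,-0.5],"roll":0}]' 30; python3 -m inch '[{"gripper":255,"xyz":[0.2,2,-0.8],"roll":0},{"gripper":255,"xyz":[0.2,2,-0.8],"roll":0}]' 30;
```

```text
time_s: 10.9
ee_pos: [508.7, -138.9, 96.9]
tool_rot: [[-0.988, 0.15, 0.031], [0.151, 0.989, 0.013], [-0.028, 0.018, -0.999]]
wrist_force: [-1.9, -2.2, 5.3]
opening: 19.3
time_s: 11.1
ee_pos: [509.1, -137.8, 96.7]
tool_rot: [[-0.988, 0.148, 0.031], [0.148, 0.989, 0.007], [-0.03, 0.012, -0.999]]
wrist_force: [-4.7, -5.4, 7.9]
opening: 18.8
```

```bash
python3 -m inch '[{"gripper":255,"xyz":[-1.5,0,0.3],"roll":0},{"gripper":255,"xyz":[-1,0,0],"roll":0}]' 30; python3 -m inch '[{"gripper":255,"xyz":[-0.5,-2,-0.3],"roll":0},{"gripper":255,"xyz":[-0.5,-2,-0.3],"roll":0}]' 30;
```

```text
time_s: 11.3
ee_pos: [507.5, -138.9, 97.9]
tool_rot: [[-0.988, 0.148, 0.033], [0.148, 0.989, 0.005], [-0.032, 0.01, -0.999]]
wrist_force: [0.1, 1.0, 2.2]
opening: 19.1
time_s: 11.5
ee_pos: [507.0, -142.0, 97.4]
tool_rot: [[-0.988, 0.148, 0.035], [0.149, 0.989, 0.007], [-0.033, 0.012, -0.999]]
wrist_force: [1.9, 2.3, 4.0]
opening: 19.4
```

```bash
python3 -m inch '[{"gripper":255,"xyz":[0.3,-2,-0.5],"roll":0},{"gripper":255,"xyz":[-0.2,-2,-0.5],"roll":0}]' 30; python3 -m inch '[{"gripper":255,"xyz":[-0.3,-2,-0.4],"roll":0},{"gripper":255,"xyz":[-0.3,-2,-0.4],"roll":0}]' 30;
```

```text
time_s: 11.7
ee_pos: [507.5, -145.3, 96.7]
tool_rot: [[-0.988, 0.149, 0.035], [0.149, 0.989, 0.009], [-0.034, 0.014, -0.999]]
wrist_force: [-0.3, 4.2, 6.6]
opening: 18.7
time_s: 11.9
ee_pos: [507.1, -147.9, 96.2]
tool_rot: [[-0.988, 0.15, 0.035], [0.15, 0.989, 0.013], [-0.033, 0.018, -0.999]]
wrist_force: [-0.5, 4.6, 7.8]
opening: 19.0
```

```bash
python3 -m inch '[{"gripper":255,"xyz":[-0.6,-2,-0.2],"roll":0},{"gripper":255,"xyz":[-0.5,-2,-0.2],"roll":0}]' 30; python3 -m inch '[{"gripper":255,"xyz":[-0.4,-2,-0.2],"roll":0},{"gripper":255,"xyz":[-0.4,-2,-0.2],"roll":0}]' 30;
```

```text
time_s: 12.1
ee_pos: [506.6, -150.7, 96.4]
tool_rot: [[-0.988, 0.151, 0.036], [0.151, 0.988, 0.016], [-0.033, 0.021, -0.999]]
wrist_force: [-0.4, 3.8, 7.5]
opening: 19.3
time_s: 12.3
ee_pos: [506.1, -153.4, 96.5]
tool_rot: [[-0.988, 0.152, 0.036], [0.152, 0.988, 0.019], [-0.033, 0.024, -0.999]]
wrist_force: [-0.6, 3.8, 6.7]
opening: 19.1
```

```bash
python3 -m inch '[{"gripper":255,"xyz":[-0.4,-2,-0.2],"roll":0},{"gripper":255,"xyz":[-0.4,-2,-0.2],"roll":0}]' 30
```

```text
time_s: 12.5
ee_pos: [505.6, -156.2, 96.5]
tool_rot: [[-0.988, 0.152, 0.036], [0.153, 0.988, 0.022], [-0.033, 0.027, -0.999]]
wrist_force: [0.3, 4.9, 5.9]
opening: 19.1
```

```bash
python3 -m inch '[{"gripper":255,"xyz":[-0.4,-2,-0.3],"roll":0},{"gripper":255,"xyz":[-0.4,-2,-0.3],"roll":0}]' 30; python3 -m inch '[{"gripper":255,"xyz":[-0.4,-2,-0.3],"roll":0},{"gripper":255,"xyz":[-0.4,-2,-0.3],"roll":0}]' 30
```

```text
time_s: 12.7
ee_pos: [505.2, -159.0, 96.3]
tool_rot: [[-0.988, 0.153, 0.037], [0.154, 0.988, 0.025], [-0.032, 0.03, -0.999]]
wrist_force: [0.3, 5.5, 6.2]
opening: 19.4
time_s: 12.9
ee_pos: [504.4, -162.0, 95.7]
tool_rot: [[-0.988, 0.153, 0.036], [0.154, 0.988, 0.028], [-0.031, 0.033, -0.999]]
wrist_force: [-1.1, 0.8, -1.4]
opening: 19.1
```

```bash
python3 -m inch '[{"gripper":255,"xyz":[-0.4,-2,-0.3],"roll":0},{"gripper":255,"xyz":[-0.4,-2,-0.3],"roll":0}]' 30
```

```text
time_s: 13.1
ee_pos: [502.0, -164.5, 93.4]
tool_rot: [[-0.987, 0.154, 0.033], [0.155, 0.987, 0.031], [-0.028, 0.036, -0.999]]
wrist_force: [0.9, 6.1, 2.0]
opening: 19.0
```

At y ≈ -162 the upward force vanished and z fell below the carriage's lowest level, so the tip is in the hole. I back off the far edge and go down gently.

```bash
python3 -m inch '[{"gripper":255,"xyz":[1,1.5,-0.5],"roll":0},{"gripper":255,"xyz":[0,0,0],"roll":0}]' 30; python3 -m inch '[{"gripper":255,"xyz":[0,0,-1.5],"roll":0},{"gripper":255,"xyz":[0,0,0],"roll":0}]' 30
```

```text
time_s: 13.3
ee_pos: [501.9, -162.9, 91.2]
tool_rot: [[-0.988, 0.154, 0.03], [0.155, 0.987, 0.032], [-0.025, 0.036, -0.999]]
wrist_force: [0.5, 1.6, -0.4]
opening: 19.0
time_s: 13.5
ee_pos: [501.7, -163.0, 88.9]
tool_rot: [[-0.988, 0.154, 0.03], [0.155, 0.987, 0.032], [-0.025, 0.036, -0.999]]
wrist_force: [0.6, 2.4, 0.2]
opening: 19.0
```

```bash
python3 -m inch '[{"gripper":255,"xyz":[0.3,0.7,-1.5],"roll":0},{"gripper":255,"xyz":[0,0,0],"roll":0}]' 30; python3 -m inch '[{"gripper":255,"xyz":[0,0.3,-1.2],"roll":0},{"gripper":255,"xyz":[0,0,0],"roll":0}]' 30
```

```text
time_s: 13.7
ee_pos: [501.8, -162.7, 87.0]
tool_rot: [[-0.988, 0.154, 0.029], [0.155, 0.987, 0.031], [-0.024, 0.035, -0.999]]
wrist_force: [0.7, 1.6, -1.7]
opening: 19.3
time_s: 13.9
ee_pos: [501.8, -162.6, 85.6]
tool_rot: [[-0.988, 0.154, 0.029], [0.155, 0.987, 0.031], [-0.024, 0.035, -0.999]]
wrist_force: [0.2, 0.3, -1.1]
opening: 19.2
```

```bash
python3 -m inch '[{"gripper":255,"xyz":[0,0,-1.2],"roll":0},{"gripper":255,"xyz":[0,0,0],"roll":0}]' 30; python3 -m inch '[{"gripper":255,"xyz":[0,0,-1],"roll":0},{"gripper":255,"xyz":[0,0,0],"roll":0}]' 30
```

```text
time_s: 14.1
ee_pos: [502.0, -162.6, 84.8]
tool_rot: [[-0.988, 0.154, 0.03], [0.155, 0.987, 0.03], [-0.025, 0.035, -0.999]]
wrist_force: [0.7, 1.3, -1.0]
opening: 19.0
time_s: 14.3
ee_pos: [502.2, -162.6, 84.9]
tool_rot: [[-0.988, 0.154, 0.03], [0.155, 0.987, 0.031], [-0.025, 0.035, -0.999]]
wrist_force: [-0.3, 1.0, -1.5]
opening: 19.2
```

```bash
python3 -m inch '[{"gripper":255,"xyz":[0,0,-1.5],"roll":0},{"gripper":255,"xyz":[0,0,0],"roll":0}]' 30; python3 -m inch '[{"gripper":255,"xyz":[0,0,-1.5],"roll":0},{"gripper":255,"xyz":[0,0,0],"roll":0}]' 30
```

```text
time_s: 14.5
ee_pos: [502.4, -162.7, 84.9]
tool_rot: [[-0.988, 0.154, 0.03], [0.155, 0.988, 0.031], [-0.025, 0.035, -0.999]]
wrist_force: [-0.1, 1.3, -0.8]
opening: 19.1
time_s: 14.7
ee_pos: [502.5, -162.7, 84.8]
tool_rot: [[-0.988, 0.153, 0.03], [0.154, 0.988, 0.031], [-0.025, 0.035, -0.999]]
wrist_force: [-0.8, 1.6, -0.3]
opening: 19.7
```

```bash
python3 -m inch '[{"gripper":255,"xyz":[0,0,-3],"roll":0},{"gripper":255,"xyz":[0,0,-1],"roll":0}]' 30
```

```text
time_s: 14.9
ee_pos: [503.0, -162.9, 84.7]
tool_rot: [[-0.988, 0.153, 0.03], [0.154, 0.988, 0.031], [-0.025, 0.035, -0.999]]
wrist_force: [-3.0, 1.8, 4.6]
opening: 18.9
```

Force rises against a hard stop at the expected height (84.7): the collar is seated. Release, and look.

```bash
python3 -m inch '[{"gripper":255,"xyz":[-0.5,0,0.5],"roll":0},{"gripper":120,"xyz":[0,0,0],"roll":0},{"gripper":120,"xyz":[0,0,0],"roll":0},{"gripper":120,"xyz":[0,0,0],"roll":0},{"gripper":120,"xyz":[0,0,0],"roll":0},{"gripper":120,"xyz":[0,0,0],"roll":0}]' 10; python3 -m inch '[{"gripper":120,"xyz":[0,0,6],"roll":0},{"gripper":120,"xyz":[0,0,15],"roll":0},{"gripper":120,"xyz":[0,0,25],"roll":0},{"gripper":120,"xyz":[0,0,30],"roll":0},{"gripper":120,"xyz":[0,0,20],"roll":0},{"gripper":120,"xyz":[0,0,0],"roll":0}]'
python3 - <<'E'
from h import *
k,im=shot('wrist','w5');print(ctrl.state()['ee_pos'])
for n in ['locking_pin','slot_centre']:print(n,[(np.round(d['location'],1).tolist(),round(d['score'],2)) for d in ctrl.place_of(n,'wrist')])
p=proj(k,[[504,-163,72]])[0].astype(int);x,y=p-[75,50]
cv2.imwrite('pics/w5c.png',cv2.convertScaleAbs(cv2.resize(im[y:y+110,x:x+150,::-1],None,fx=5,fy=5),alpha=1.6))
im=ctrl.get_image('top')
for n in ['locking_pin','flask','sample_jar','timer']:print(n,[(np.round(d['location'],1).tolist(),round(d['score'],2)) for d in ctrl.place_of(n,'top')[:1]])
E
```

```text
time_s: 15.5
ee_pos: [502.1, -164.1, 83.6]
tool_rot: [[-0.988, 0.153, 0.03], [0.154, 0.988, 0.028], [-0.025, 0.033, -0.999]]
wrist_force: [0.7, 0.3, 0.8]
opening: 46.7
time_s: 16.1
ee_pos: [500.7, -163.6, 183.1]
tool_rot: [[-0.988, 0.153, 0.027], [0.153, 0.988, 0.029], [-0.023, 0.033, -0.999]]
wrist_force: [0.8, -0.4, 0.3]
opening: 46.3
[ 499.96178638 -163.30235428  181.61116072]
locking_pin [([505.8, -161.7, 71.8], 0.67)]
slot_centre [([504.2, -164.4, 71.6], 0.69)]
locking_pin []
flask [([684.3, 156.1, -6.0], 0.84)]
sample_jar [([683.9, 35.2, 0.9], 0.89)]
timer [([427.1, 44.8, 1.3], 0.88)]
```

View pics/w5c.png

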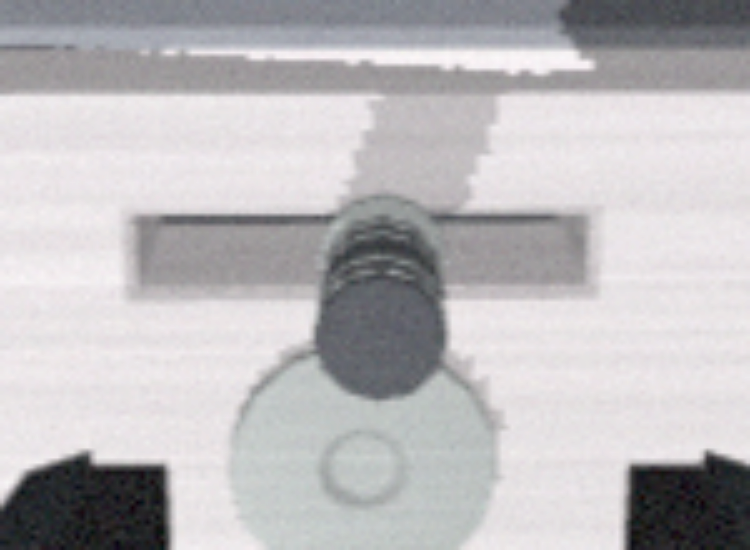

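The picture shows the pin upright, collar flat on the box across the slot (crop (385,240)), gripper clear; origin measured at z ≈ 72. Bystanders are unmoved. Handing in.

```bash
python3 -c "
from plant import ctrl
print(ctrl.sign_off())"
```

```text
the job is handed in; nothing more can be done
None
```

I took the pin out of its holder, put it down through the slot and felt along the carriage. The hole was close to the slot's middle. I pushed the pin home, released it, backed the gripper off and handed the job in at about 16 s; `sign_off` gives no verdict.

- **Force:** the highest wrist-force reading while searching was about 8 N upward (roughly 11 N total). These are readings at the end of each call, so brief peaks in between would not show. The collar came to a hard stop where expected, with the TCP at 84.7 mm.
- **Final check:** the last wrist picture shows the pin upright with its collar on the box across the slot. The network put the pin origin at z = 71.8 mm (target 72 mm), about 3 mm from its own estimate of the slot centre. The gripper was about 100 mm above, touching nothing.
- **Bystanders:** the flask, jar and timer all measured within about 5 mm of where they started, which is about the network's accuracy.
- **What disagreed:** the last "top" picture gave no detection of the pin, so only the wrist camera confirms it. The tool also picked up about 2.3° of tilt during the moves, but the pin stood straight once released.

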